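# Free the seized clamp knob and clamp the stone core finger-tight

## Task

The stone core stands in the bench clamp, but the clamp's knob has seized. Break the knob loose with a short firm clockwise twist (seen from above), then turn it on freely, re-gripping as needed, until you feel the pad come down on the core, and leave the core clamped finger-tight: the core is brittle, so do not over-tighten, and leave the core and the things around the clamp where they stand.

Things in the scene. Friction and masses are not known exactly. Their poses are not given: they have to be found in the camera images.
- clamp: fixed specimen clamp, bolted down: grey base plate 130 (x) x 150 (y) x 14 mm, two steel columns 18 mm thick at its y = +-55 mm that carry a grey crosshead, and a black bar knob on top in the middle. Origin: centre of the underside, z up. Under the crosshead a round steel pad, 48 mm across, hangs on a screw over the core; the knob drives it straight down.
- knob (a joint): angle of the knob (rad), 0 at the start against its back stop, growing clockwise seen from above, end stop 4.5. It is seized: resists with up to about 0.4 N m over the first 0.2 rad, then lets go and is pushed on to about 0.5; past that it is free with 0.09 N m of friction. A radian lowers the pad 4 mm; it meets the core between 1.2 and 2.8 rad. It does not sink; let go, it stays.
- knob_grip (a point): point on the knob's vertical axis at mid-height of its black grip bar, 184 mm above the bench. The bar is 58 mm long, 16 mm wide, 28 mm high (170 to 198 mm above the bench), with flat long sides and a 15 mm round neck below; it turns with the knob. Axes turn with the knob: x along the bar, y across it, z up. At knob angle 0 the bar lies along the clamp's x axis.
- seat: steel disc 74 mm across and 8 mm thick on the base plate, fixed, its top 22 mm above the bench; the core stands on it. Origin: centre of its underside.
- stone_core: grey stone cylinder, 50 mm across, 53 mm high, 0.25 kg, loose on the seat within 5 mm of its middle. Origin: centre of its underside, z up. Once the pad is on it, it is pressed with (torque of the turning knob - 0.09 N m) / 0.004 m, some 18 N per 0.05 rad. Finger-tight: 10 to 35 N, 0.13 to 0.23 N m; over 60 N damages it. At rest friction hides up to 0.09 N m; let go, at most 22 N stay.
- moisture_tin: bystander: round lidded metal tin, 59 mm across, 38 mm high, behind the clamp. Origin: centre of underside.
- tin_lid: bystander: round metal lid, 59 mm across, 11 mm high, flat on the front strip of the bench before the sink. Origin: centre of underside.
- tweezers: bystander: steel tweezers 139 x 9 x 10 mm lying on the bench in front of the clamp. Origin: centre of underside.
- beaker: bystander: clear glass beaker, 70 mm across, 88 mm high, on the bench strip before the sink. Origin: centre of underside.
- crosshead (a point): middle of the top of the crosshead, 152 mm above the bench, on the knob's axis; axes as the clamp's. The crosshead is 46 (x) x 146 (y) mm, from 116 to 144 mm high; its column nuts reach 150 mm, the boss under the knob, 44 mm across, 152 mm. How high the pad hangs over the core at the start is not reported: between 5 and 11 mm.
Things that resemble listed ones, but are neither listed nor needed, are in the scene too. Of the things that look like the stone_core, the larger one is meant.

How it is judged:
On the way, in this order (a step that is already met when the one before it is completed fails the run):
1. the knob is broken loose: turned past its sticky spot (0.6 rad) (value of joint knob above 0.6 rad), for 0.1 s.
2. the pad presses the core onto the seat (contact force between seat and stone_core above 7 N and value of joint knob above 0.9 rad), for 0.2 s.
At the end, for the whole second after the job is handed in: the knob is turned past its sticky spot and released, and the pad still presses the core onto the seat (seat carries over 6.5 N, of which the core weighs about 2.5 N); the core stands upright (within 0.05 rad) within 6 mm of where it stood (contact force between seat and stone_core above 6.5 N and value of joint knob above 0.9 rad and angle between stone_core's own z axis and vertical below 0.05 rad and distance of stone_core from where it was at the start of the episode below 0.006 m and linear speed of stone_core below 0.01 m/s); the robot touches nothing.
It fails at once if the core is over-tightened: over 60 N between core and seat (contact force between seat and stone_core above 60 N).
It fails at once if a bystander is moved by more than 20 mm (distance of any of moisture_tin, tin_lid, tweezers, beaker from where it was at the start of the episode above 0.02 m).
It also fails if it takes over 64 s, if anything falls off the work surface, if the arm or the gripper's body presses on something with over 40 N, if the wrist force passes 120 N, or if a joint passes its speed limit or range.

## Robot

A 7-joint arm with a two-finger parallel gripper is mounted at the origin on a cart in front of the work surface, level with it; the furniture and walls round the work are solid. World frame = base frame: x ahead of the robot, y to its left, z up, the work surface at z = 0. Lengths are in m, angles in rad, forces in N, time in s.
With the tool pointing down it reaches from about 0.35 to 0.9 m from the base axis. Payload 8.1 kg.
Tool frame: the origin (TCP) lies on the centre line of the jaws, within the pads' length; the fingertips stand 14 mm ahead of it and the grasp point (between the pads) lies 5 mm behind it (arm.tip_reach is the distance from the TCP to the fingertips, in m); z points along the fingers, y is the direction in which the jaws open and shut (so a half turn about z gives the same grasp; the last joint's range is limited). The gripper opens to 92 mm and grips with 3 to 60 N. Pads are 19 mm wide; open, the fingers measure 130 mm over their backs; the gripper's body (75 mm by 190 mm) begins 47 mm behind the grasp point.
Start: joints at [1.105, 0.434, 0.025, 1.573, -0.012, 1.134, -0.075], TCP at [0.222, -0.584, 0.241] pointing down, gripper open.
Joint ranges: [-2.62, 2.62], [-0.44, 2.09], [-1.27, 1.32], [0.08, 2.57], [-1.32, 4.46], [0.12, 2], [-2.74, 2.74]. Speed limits (rad/s): [2.22, 2.22, 3.01, 3.01, 3.14, 3.14, 3.14].

## Interface

Orientations are given as a rotation vector (axis times angle).
In Python, from cell import sensors, vision, arm, nets gives the robot as it stands.
- The arm moves only by the shell command python3 -m handwheel 'ROWS' [FORCE]. ROWS is JSON, a list of rows, each an object of numbers: "tx", "ty", "tz": the shift along the tool's x, y, z in cm; "wx", "wy", "wz": the turn, a rotation vector about the tool's x, y, z in degrees; "claw": the opening, from 0 (shut) to 1 (fully open). A call has 1 to 12 rows; each row is the pose to reach, as a shift and turn from the pose commanded when the call began, along the tool's axes at that moment; what a row does not reach only later rows make up. A row lasts 1/12 s, in which the tool goes at most 41.7 mm and 7.16 degrees, less where a joint would pass 70% of its speed; a pose out of reach is approached as far as the arm can. A call with a gripper value outside its range is refused whole. The fingers move at their own pace and stop on an object; FORCE is the grip in N (left out, the last holds). Time passes only in rows, so rows that repeat a pose let the fingers close. It gives the time, the measured TCP pose, the force and the opening at its end, in the units of the state.
- sensors.observe(): the state, without advancing time (a new reading comes with each control period).
- vision.get_image(name): name is "side" or "top"; returns (picture, depth): 384x512x3 uint8, blue, green, red; 384x512 float32, m along the optical axis (not along the pixel's ray), 0 where there is no reading.
- vision.camera_model(name): a dict with "K" (3x3 intrinsics, pixels), "k1" (the pictures are not rectified: a ray, as slopes to the right and down, at radius r is drawn at 1 + k1 r^2 times it, then the intrinsics apply), "xyz" and "attitude" of the camera in the world. Camera axes: x right, y down, z forward; pixel columns grow to the right and rows downward; lengths in m; the calibration is good to about 2 mm. A picture is of the moment at which its call begins. camera_model takes no time and is no camera call.
- arm.sign_off(): hands the job in, once; it reports no verdict.
Trained networks look in the newest picture that a camera, given by its name, has taken for a name from the list of things; names that differ only in an ending like _2 or _b are one class to them, and where a whole thing is asked for, a point or a joint stands for the part that bears it (a point fixed in the world has none). Each returns a list of dicts, best first, with "score" (0 to 1); they miss things now and then, are a little off and sometimes report something else, mostly with a low value. They report only what shows in the picture. A call takes as long as a camera call. They do not tell look-alikes from the thing itself.
- nets.cut_out(label, camera): "region" (384x512 bool, what is visible of it) and "uv" ([column, row] in pixels, amid what is visible of it).
The state is a dict: "clock": time; "joints": joint angles; "dq": joint speeds; "joint_efforts": joint torques, N m; "position": TCP position; "ee_rot": TCP orientation; "force": force on the tool from outside, world axes, zero at the start; "ft_torque": the same for the moment, N m; "width": opening from 0.0 (shut) to 1.0 (fully open).
Only numpy, scipy, OpenCV 4.12 (cv2) and the standard library are available. Lean on these libraries where they do the work, as an engineer would, in place of code of your own. Each camera call takes 0.05 s, during which the arm holds its last target.

## Working session

There is one attempt and no reset: what is moved stays moved. The work goes in short steps, Python scripts to look and compute and a shell command to move; the robot and the scene stay as the last step left them, time stands still between calls to the robot, and variables do not carry over. Pictures are saved under pics/ and viewed, and the job is handed in when it is done.

```bash
ls; mkdir -p pics; cat > h.py <<'E'
import numpy as np, cv2
from cell import sensors, vision, arm, nets
from scipy.spatial.transform import Rotation as R
def cam(n):
    m=vision.camera_model(n); return m
def att(m):
    a=np.array(m["attitude"],float)
    if a.shape==(3,3): return a
    if a.size==3: return R.from_rotvec(a).as_matrix()
    return R.from_quat(a).as_matrix()
def ray(m,uv):
    K=np.array(m["K"]);uv=np.atleast_2d(uv).astype(float)
    d=np.stack([(uv[:,0]-K[0,2])/K[0,0],(uv[:,1]-K[1,2])/K[1,1]],1)
    s=d.copy()
    for _ in range(20):
        s=d/(1+m["k1"]*(s**2).sum(1,keepdims=True))
    return s
def pts(m,uv,z):
    s=ray(m,uv); p=np.c_[s,np.ones(len(s))]*np.asarray(z).reshape(-1,1)
    return p@att(m).T+np.array(m["xyz"])
def plane(m,uv,h):
    s=ray(m,uv); d=np.c_[s,np.ones(len(s))]@att(m).T; o=np.array(m["xyz"])
    return o+d*((h-o[2])/d[:,2:3])
E
python3 - <<'E'
from h import *
for n in("side","top"):
    im,d=vision.get_image(n); cv2.imwrite(f"pics/{n}0.png",im); np.save(f"{n}0.npy",d); print(cam(n))
print(sensors.observe(), arm.tip_reach)
E
```

```text
pics
{'K': array([[466.4826571 ,   0.        , 254.10602563],
       [  0.        , 466.4826571 , 190.61988474],
       [  0.        ,   0.        ,   1.        ]]), 'k1': -0.01661576645428173, 'xyz': array([ 0.36926819, -0.64549491,  0.78089404]), 'attitude': array([-2.21795498,  0.27933338, -0.16098025])}
{'K': array([[402.58157614,   0.        , 254.60626015],
       [  0.        , 402.58157614, 194.97288538],
       [  0.        ,   0.        ,   1.        ]]), 'k1': -0.06371550951249212, 'xyz': array([0.46824643, 0.15855276, 0.99012605]), 'attitude': array([-2.18015953,  2.15296744, -0.18432165])}
{'clock': 0.1, 'joints': array([ 1.10541121,  0.43514908,  0.02497005,  1.57401105, -0.01156795,
        1.13400746, -0.07511964]), 'dq': array([-6.40632178e-04, -8.13932337e-05,  1.50125748e-03, -1.84555937e-03,
        5.79025683e-04, -1.44435027e-03, -7.61591235e-04]), 'joint_efforts': array([ 3.99178709e-03, -6.69123459e+01,  9.88685600e-01, -3.15143216e+01,
       -6.04180712e-02,  3.73859145e-02,  8.03226499e-05]), 'position': array([ 0.22158553, -0.58392531,  0.24002413]), 'ee_rot': array([-3.08872251e+00, -5.66382732e-01,  6.45842109e-04]), 'force': array([-0.19828063, -0.24559514, -0.50151451]), 'ft_torque': array([-0.04258623,  0.02850179, -0.00089079]), 'width': 1.00021330964424} 0.014
```

View pics/side0.png

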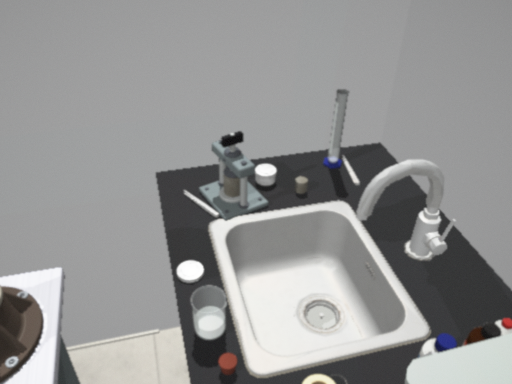

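View pics/top0.png

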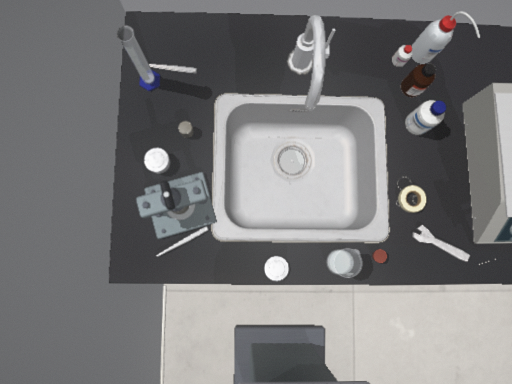

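```bash
python3 - <<'E'
from h import *
for n in("side","top"):
  m=cam(n); d=np.load(f"{n}0.npy")
  for l in ("knob","clamp","stone_core","moisture_tin"):
    for r in nets.cut_out(l,n)[:3]:
        g=r["region"]; vv,uu=np.nonzero(g&(d>0))
        P=pts(m,np.c_[uu,vv],d[vv,uu])
        print(n,l,round(r["score"],2),np.round(r["uv"]),g.sum(),np.round(np.median(P,0),4),np.round(P.min(0),3),np.round(P.max(0),3))
        if l=="knob":
            t=P[(P[:,2]>.19)&(P[:,2]<.205)]
            if len(t)>20:
                (c,s,a)=cv2.minAreaRect(t[:,:2].astype(np.float32)*1000); print("  top",len(t),c,s,a,t[:,2].mean())
                np.save(n+"_mask.npy",g)
E
```

```text
side knob 0.55 [236. 140.] 294 [0.5765 0.3008 0.1862] [0.55  0.29  0.058] [0.626 0.476 0.2  ]
  top 112 (577.0773315429688, 305.8344421386719) (56.60526657104492, 18.855884552001953) 12.813907623291016 0.19547830454183884
side knob 0.55 [193. 274.] 420 [0.4268 0.0646 0.0093] [0.399 0.04  0.001] [0.455 0.098 0.015]
side clamp 0.91 [235. 176.] 2899 [0.5711 0.2854 0.04  ] [ 0.496  0.216 -0.004] [0.668 0.483 0.2  ]
side stone_core 0.75 [303. 187.] 193 [0.7618 0.2892 0.0259] [ 0.749  0.279 -0.003] [0.781 0.328 0.039]
side stone_core 0.62 [232. 182.] 356 [0.5702 0.2875 0.0539] [0.553 0.247 0.014] [0.593 0.355 0.087]
side moisture_tin 0.81 [263. 170.] 371 [0.68   0.3497 0.0344] [ 0.655  0.334 -0.001] [0.711 0.392 0.042]
top knob 0.48 [164. 196.] 256 [0.5759 0.3069 0.1969] [0.549 0.294 0.012] [0.623 0.358 0.202]
  top 222 (575.784423828125, 307.8926696777344) (55.52683639526367, 16.20489501953125) 17.072446823120117 0.1969342303313976
top clamp 0.64 [174. 204.] 3426 [0.5647 0.3001 0.0219] [ 0.494  0.219 -0.003] [0.66  0.397 0.202]
top stone_core 0.75 [185. 127.] 191 [0.7597 0.2987 0.0341] [0.746 0.283 0.004] [0.78  0.316 0.04 ]
top moisture_tin 0.6 [158. 159.] 496 [0.6789 0.3648 0.0366] [ 0.652  0.337 -0.004] [0.711 0.404 0.042]
```

The side picture shows the clamp at about (235,176) with its knob at (234,139). In the top picture the knob is at (166,195), the tin at (157,160) and the tweezers at (183,241). Next I refine the yaw from the crosshead and base plate.

```bash
python3 - <<'E'
from h import *
for n in("side","top"):
  m=cam(n); d=np.load(f"{n}0.npy"); vv,uu=np.nonzero(d>0)
  P=pts(m,np.c_[uu,vv],d[vv,uu])
  near=np.hypot(P[:,0]-.575,P[:,1]-.305)<.11
  for nm,a,b in(("knob",.19,.21),("xhead",.138,.16),("base",.009,.018)):
    t=P[near&(P[:,2]>a)&(P[:,2]<b)]
    q=t[:,:2].astype(np.float32)*1000
    c,s,an=cv2.minAreaRect(q)
    mu=q.mean(0);w,v=np.linalg.eigh(np.cov(q.T)); e=v[:,1]
    print(n,nm,len(t),np.round(c,1),np.round(s,1),round(an,1),"pca",mu.round(1),round(np.degrees(np.arctan2(e[1],e[0]))%180,1),t[:,2].mean().round(4))
im=cv2.imread("pics/top0.png")[140:260,110:230]; cv2.imwrite("pics/tz.png",cv2.resize(im,None,fx=5,fy=5,interpolation=cv2.INTER_CUBIC))
im=cv2.imread("pics/side0.png")[120:230,170:310]; cv2.imwrite("pics/sz.png",cv2.resize(im,None,fx=5,fy=5,interpolation=cv2.INTER_CUBIC))
E
```

```text
side knob 117 [577.1 305.8] [56.6 18.9] 12.8 pca [576.9 303.2] 17.0 0.1955
side xhead 548 [577.  305.2] [ 47.4 146.3] 17.6 pca [577.1 288.5] 113.3 0.1449
side base 1113 [582.9 307.6] [202.5 152.2] 17.1 pca [567.9 284.8] 157.3 0.0133
top knob 224 [575.8 307.9] [55.5 16.2] 17.1 pca [575.  307.1] 17.2 0.1969
top xhead 1261 [576.9 307.6] [ 46.3 145.1] 17.3 pca [576.4 306. ] 107.2 0.1447
top base 1632 [580.9 308.4] [200.8 148.5] 17.0 pca [556.  296.5] 135.2 0.0135
```

View pics/tz.png

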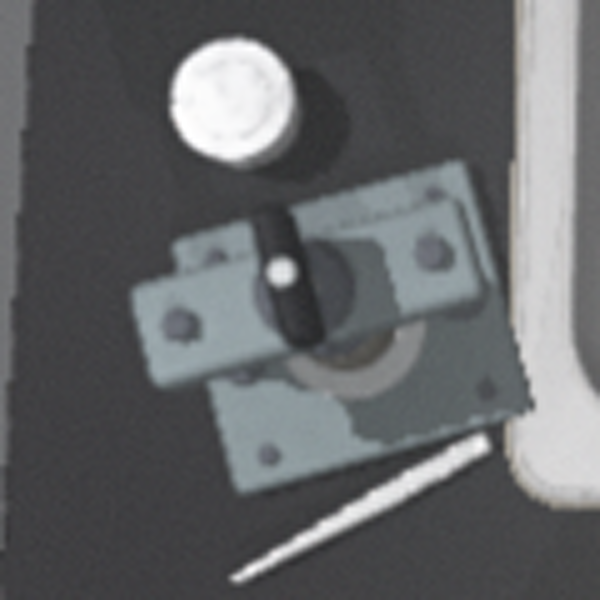

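View pics/sz.png

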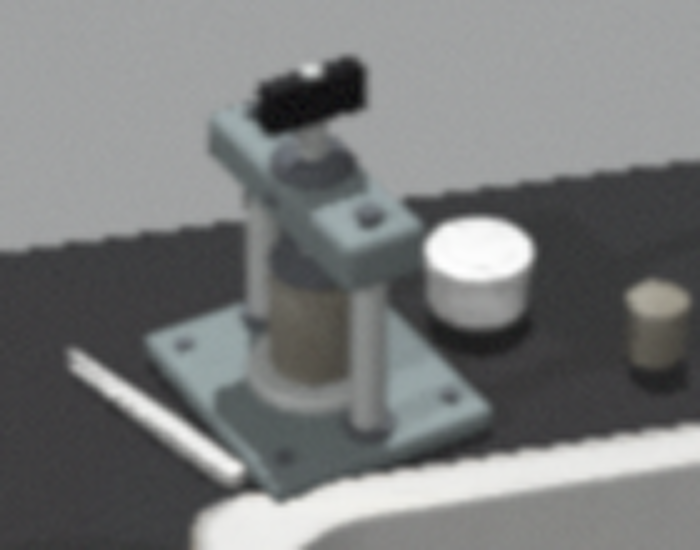

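Both cameras agree: knob axis at about (0.577, 0.3075), bar yaw about 17.2°. The zooms show the black bar above the crosshead, and the tweezers and tin are clear of it. Next I check the obstacle heights along the way.

```bash
cat >> h.py <<'E'
def plan(p,yaw):
    """shift (cm) & turn(deg) in tool frame from measured pose to TCP p, tool down with x at world yaw deg"""
    s=sensors.observe(); A=R.from_rotvec(s["ee_rot"])
    T=R.from_matrix(np.array([[np.cos(a:=np.radians(yaw)),np.sin(a),0],[np.sin(a),-np.cos(a),0],[0,0,-1]]))
    sh=A.inv().apply(np.array(p)-s["position"])*100
    w=np.degrees((A.inv()*T).as_rotvec())
    x=A.as_matrix()[:,0]
    print("yaw now",np.degrees(np.arctan2(x[1],x[0])).round(2),"pos",s["position"].round(4),"shift",sh.round(2),"turn",w.round(2))
E
python3 - <<'E'
from h import *
m=cam("top"); d=np.load("top0.npy"); vv,uu=np.nonzero(d>0)
P=pts(m,np.c_[uu,vv],d[vv,uu])
for x in np.arange(.1,1.0,.1):
    print(round(x,1),[ (round(float(P[k,2].max()),2) if (k:=(abs(P[:,0]-x)<.05)&(abs(P[:,1]-y)<.05)).any() else None) for y in np.arange(.5,-.75,-.1)])
m=cam("side"); d=np.load("side0.npy"); vv,uu=np.nonzero(d>0)
P=pts(m,np.c_[uu,vv],d[vv,uu])
k=(uu>410)&(vv>345)&(P[:,2]>.1);print(P[k].min(0),P[k].max(0))
plan([.55,-.1,.33],90)
E
```

```text
0.1 [-0.0, -0.72, -0.72, -0.02, -0.02, -0.01, -0.01, -0.01, -0.72, -0.72, -0.72, -0.72, -0.72]
0.2 [0.32, -0.72, -0.72, -0.62, -0.62, -0.01, -0.01, -0.02, -0.72, -0.72, -0.72, -0.72, -0.72]
0.3 [0.44, -0.72, -0.72, -0.72, -0.72, -0.72, -0.72, -0.72, -0.72, -0.72, -0.72, -0.72, -0.72]
0.4 [0.45, 0.01, 0.01, 0.01, 0.01, 0.09, 0.09, 0.03, 0.0, 0.01, 0.01, None, None]
0.5 [0.46, 0.15, 0.2, 0.02, 0.01, 0.01, 0.09, 0.03, 0.01, 0.17, 0.1, None, None]
0.6 [0.48, 0.15, 0.2, 0.15, -0.15, -0.15, -0.15, 0.02, 0.02, 0.18, 0.1, None, None]
0.7 [0.51, 0.04, 0.04, 0.01, -0.15, -0.16, -0.15, 0.01, 0.01, 0.18, None, None, None]
0.8 [0.51, 0.01, 0.04, 0.01, 0.01, 0.27, 0.01, 0.01, 0.13, 0.18, 0.15, None, None]
0.9 [0.41, 0.24, 0.01, 0.01, 0.01, 0.27, 0.01, 0.01, 0.12, 0.19, 0.15, 0.0, None]
[ 0.57684426 -0.48497453  0.1000918 ] [ 0.81088247 -0.28145981  0.38048658]
yaw now 20.78 pos [ 0.2218 -0.5843  0.2407] shift [ 47.87 -33.63  -8.93] turn [ -0.    -0.   -69.22]
```

```bash
python3 - <<'E'
from h import *
m=cam("side"); d=np.load("side0.npy"); vv,uu=np.nonzero(d>0)
P=pts(m,np.c_[uu,vv],d[vv,uu])
k=(uu>415)&(vv>340)
print(np.percentile(P[k],[0,5,50,95,100],axis=0).round(3))
m=cam("top"); d=np.load("top0.npy"); vv,uu=np.nonzero(d>0)
P=pts(m,np.c_[uu,vv],d[vv,uu]); k=(P[:,2]>.15)&(P[:,1]<-.2)
print(np.percentile(P[k],[0,5,50,95,100],axis=0).round(3))
k=(P[:,2]>.3);print(np.percentile(P[k],[0,5,50,95,100],axis=0).round(3))
plan([.33,-.38,.42],60)
E
```

```text
[[ 0.58  -0.485 -0.004]
 [ 0.594 -0.476  0.091]
 [ 0.649 -0.455  0.377]
 [ 0.803 -0.278  0.379]
 [ 0.917 -0.211  0.38 ]]
[[ 0.543 -0.446  0.15 ]
 [ 0.569 -0.436  0.155]
 [ 0.737 -0.416  0.171]
 [ 0.998 -0.319  0.193]
 [ 1.016 -0.304  0.209]]
[[0.245 0.478 0.3  ]
 [0.302 0.479 0.311]
 [0.587 0.48  0.394]
 [0.83  0.481 0.477]
 [0.924 0.483 0.514]]
yaw now 20.78 pos [ 0.2218 -0.5843  0.2407] shift [ 17.37 -15.26 -17.93] turn [ -0.     0.   -39.22]
```

```bash
python3 -m handwheel '[{"tx":0,"tz":-8},{"tx":0,"tz":-15},{"tx":17.4,"ty":-15.3,"tz":-18,"wz":-39},{"tx":17.4,"ty":-15.3,"tz":-18,"wz":-39},{"tx":17.4,"ty":-15.3,"tz":-18,"wz":-39},{"tx":17.4,"ty":-15.3,"tz":-18,"wz":-39},{"tx":17.4,"ty":-15.3,"tz":-18,"wz":-39},{"tx":17.4,"ty":-15.3,"tz":-18,"wz":-39},{"tx":17.4,"ty":-15.3,"tz":-18,"wz":-39},{"tx":17.4,"ty":-15.3,"tz":-18,"wz":-39},{"tx":17.4,"ty":-15.3,"tz":-18,"wz":-39},{"tx":17.4,"ty":-15.3,"tz":-18,"wz":-39}]'
python3 -c "
from h import *
print(sensors.observe()['joints'].round(2))
plan([.44,-.05,.42],120)"
```

```text
[ 1.11  0.43  0.03  1.57 -0.01  1.13 -0.08]
yaw now 20.78 pos [ 0.2218 -0.5843  0.2407] shift [ 39.36 -42.21 -17.93] turn [ -0.    -0.   -99.22]invalid input
```

```bash
python3 -m handwheel '[{"tx":0,"ty":0,"tz":-3,"wx":0,"wy":0,"wz":0,"claw":1}]'; python3 -m handwheel --help | head -30
```

```text
clock: 0.58
position: [0.2207, -0.5817, 0.2656]
ee_rot: [-3.081, -0.565, 0.004]
force: [-0.8, 1.2, -0.9]
width: 1.0invalid input: not JSON, or not a number
```

```bash
python3 -m handwheel '[{"tx":0,"ty":0,"tz":-8,"wx":0,"wy":0,"wz":0,"claw":1},{"tx":0,"ty":0,"tz":-15,"wx":0,"wy":0,"wz":0,"claw":1},{"tx":17.4,"ty":-15.3,"tz":-15,"wx":0,"wy":0,"wz":-39,"claw":1},{"tx":17.4,"ty":-15.3,"tz":-15,"wx":0,"wy":0,"wz":-39,"claw":1},{"tx":17.4,"ty":-15.3,"tz":-15,"wx":0,"wy":0,"wz":-39,"claw":1},{"tx":17.4,"ty":-15.3,"tz":-15,"wx":0,"wy":0,"wz":-39,"claw":1},{"tx":17.4,"ty":-15.3,"tz":-15,"wx":0,"wy":0,"wz":-39,"claw":1},{"tx":17.4,"ty":-15.3,"tz":-15,"wx":0,"wy":0,"wz":-39,"claw":1},{"tx":17.4,"ty":-15.3,"tz":-15,"wx":0,"wy":0,"wz":-39,"claw":1}]'
python3 -c "
from h import *
print(sensors.observe()['joints'].round(2))
plan([.44,-.05,.42],120)"
```

```text
clock: 1.33
position: [0.3348, -0.3735, 0.4236]
ee_rot: [2.71, 1.582, 0.006]
force: [0.9, 0.6, 0.6]
width: 0.998
[ 0.9   0.14 -0.19  1.53  0.02  1.46  0.19]
yaw now 60.54 pos [ 0.3348 -0.3735  0.4236] shift [33.34 -6.75  0.38] turn [ 2.900e-01  5.000e-02 -5.946e+01]
```

```bash
python3 -m handwheel '[{"tx":33.3,"ty":-6.8,"tz":0.4,"wx":0,"wy":0,"wz":-59.5,"claw":1},{"tx":33.3,"ty":-6.8,"tz":0.4,"wx":0,"wy":0,"wz":-59.5,"claw":1},{"tx":33.3,"ty":-6.8,"tz":0.4,"wx":0,"wy":0,"wz":-59.5,"claw":1},{"tx":33.3,"ty":-6.8,"tz":0.4,"wx":0,"wy":0,"wz":-59.5,"claw":1},{"tx":33.3,"ty":-6.8,"tz":0.4,"wx":0,"wy":0,"wz":-59.5,"claw":1},{"tx":33.3,"ty":-6.8,"tz":0.4,"wx":0,"wy":0,"wz":-59.5,"claw":1},{"tx":33.3,"ty":-6.8,"tz":0.4,"wx":0,"wy":0,"wz":-59.5,"claw":1},{"tx":33.3,"ty":-6.8,"tz":0.4,"wx":0,"wy":0,"wz":-59.5,"claw":1},{"tx":33.3,"ty":-6.8,"tz":0.4,"wx":0,"wy":0,"wz":-59.5,"claw":1},{"tx":33.3,"ty":-6.8,"tz":0.4,"wx":0,"wy":0,"wz":-59.5,"claw":1}]'
python3 -c "
from h import *
print(sensors.observe()['joints'].round(2))
plan([.577,.3075,.30],197.2)"
```

```text
clock: 2.17
position: [0.4395, -0.0546, 0.4169]
ee_rot: [1.578, 2.717, 0.001]
force: [-0.0, -0.5, 0.6]
width: 0.996
[ 0.54  0.07 -0.57  1.64  0.04  1.44  0.49]
yaw now 119.71 pos [ 0.4395 -0.0546  0.4169] shift [24.64 29.88 11.72] turn [ 5.000e-02  2.000e-02 -7.749e+01]
```

```bash
python3 -m handwheel '[{"tx":24.6,"ty":29.9,"tz":9,"wx":0,"wy":0,"wz":-77.5,"claw":1},{"tx":24.6,"ty":29.9,"tz":9,"wx":0,"wy":0,"wz":-77.5,"claw":1},{"tx":24.6,"ty":29.9,"tz":9,"wx":0,"wy":0,"wz":-77.5,"claw":1},{"tx":24.6,"ty":29.9,"tz":9,"wx":0,"wy":0,"wz":-77.5,"claw":1},{"tx":24.6,"ty":29.9,"tz":9,"wx":0,"wy":0,"wz":-77.5,"claw":1},{"tx":24.6,"ty":29.9,"tz":9,"wx":0,"wy":0,"wz":-77.5,"claw":1},{"tx":24.6,"ty":29.9,"tz":9,"wx":0,"wy":0,"wz":-77.5,"claw":1},{"tx":24.6,"ty":29.9,"tz":9,"wx":0,"wy":0,"wz":-77.5,"claw":1},{"tx":24.6,"ty":29.9,"tz":9,"wx":0,"wy":0,"wz":-77.5,"claw":1},{"tx":24.6,"ty":29.9,"tz":9,"wx":0,"wy":0,"wz":-77.5,"claw":1},{"tx":24.6,"ty":29.9,"tz":9,"wx":0,"wy":0,"wz":-77.5,"claw":1},{"tx":24.6,"ty":29.9,"tz":9,"wx":0,"wy":0,"wz":-77.5,"claw":1}]'
python3 -c "
from h import *
print(sensors.observe()['joints'].round(2))
plan([.577,.3075,.215],197.2)"
```

```text
clock: 3.17
position: [0.5804, 0.3026, 0.3247]
ee_rot: [0.462, -3.105, 0.002]
force: [-0.4, 0.4, 0.5]
width: 1.0
[-0.05  0.58 -0.88  1.31  0.44  1.45  0.96]
yaw now -163.06 pos [0.5804 0.3026 0.3247] shift [ 0.15  0.58 10.97] turn [-0.04 -0.15 -0.26]
```

```bash
python3 -m handwheel '[{"tx":0,"ty":0,"tz":0,"wx":0,"wy":0,"wz":0,"claw":1},{"tx":0,"ty":0,"tz":0,"wx":0,"wy":0,"wz":0,"claw":1},{"tx":0,"ty":0,"tz":0,"wx":0,"wy":0,"wz":0,"claw":1}]'
python3 - <<'E'
from h import *
plan([.577,.3075,.225],197.2)
for n in("side","top"):
    im,d=vision.get_image(n); np.save(f"{n}1.npy",d)
    z=im[60:200,130:330] if n=="side" else im[120:270,90:290]
    cv2.imwrite(f"pics/{n}1.png",cv2.resize(z,None,fx=3.5,fy=3.5))
E
```

```text
clock: 3.42
position: [0.5801, 0.3015, 0.3272]
ee_rot: [-0.45, 3.108, -0.002]
force: [-0.4, -0.4, 0.9]
width: 1.002
yaw now -163.52 pos [0.5801 0.3015 0.3272] shift [ 0.14  0.67 10.22] turn [-0.06  0.05 -0.72]
```

View pics/side1.png

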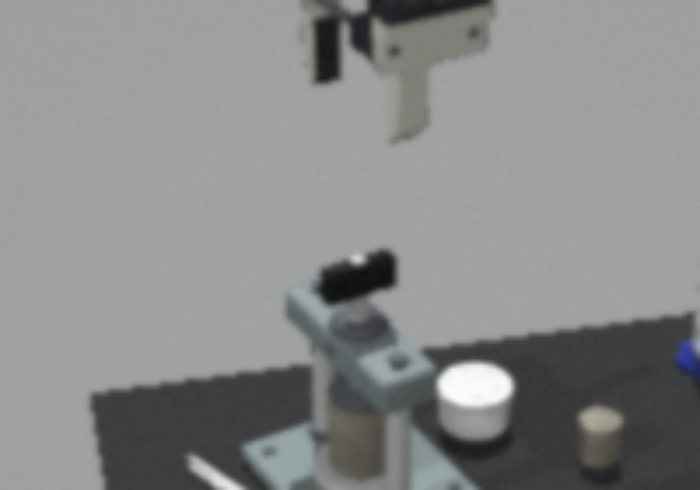

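The open jaws stand above the black bar, one finger on each of its long sides. I descend in two stages.

```bash
python3 -m handwheel '[{"tx":0.14,"ty":0.67,"tz":3,"wx":0,"wy":0,"wz":-0.7,"claw":1},{"tx":0.14,"ty":0.67,"tz":6,"wx":0,"wy":0,"wz":-0.7,"claw":1},{"tx":0.14,"ty":0.67,"tz":9,"wx":0,"wy":0,"wz":-0.7,"claw":1},{"tx":0.14,"ty":0.67,"tz":10.2,"wx":0,"wy":0,"wz":-0.7,"claw":1},{"tx":0.14,"ty":0.67,"tz":10.2,"wx":0,"wy":0,"wz":-0.7,"claw":1},{"tx":0.14,"ty":0.67,"tz":10.2,"wx":0,"wy":0,"wz":-0.7,"claw":1}]'
python3 - <<'E'
from h import *
plan([.5768,.3075,.180],197.2)
for n in("side","top"):
    im,d=vision.get_image(n); np.save(f"{n}1.npy",d)
    z=im[60:200,130:330] if n=="side" else im[120:270,90:290]
    cv2.imwrite(f"pics/{n}2.png",cv2.resize(z,None,fx=3.5,fy=3.5))
E
```

```text
clock: 4.02
position: [0.5765, 0.309, 0.2255]
ee_rot: [-0.476, 3.105, -0.0]
force: [-0.2, -0.6, 0.4]
width: 1.0
yaw now -162.57 pos [0.5765 0.309  0.2255] shift [ 0.02 -0.16  4.55] turn [-0.    0.    0.23]
```

View pics/side2.png

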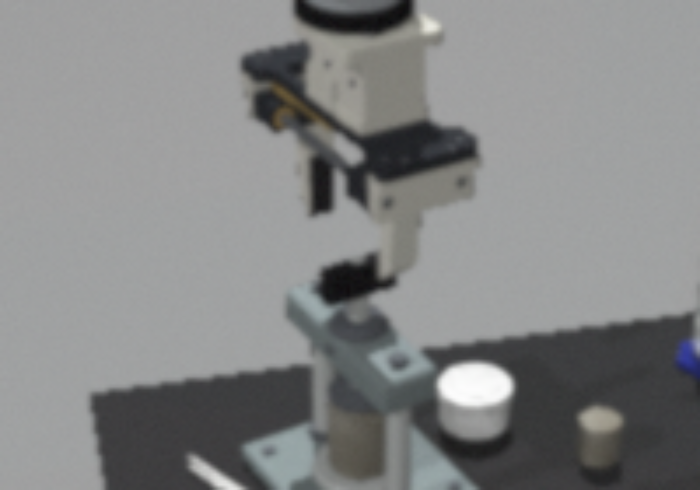

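```bash
python3 -m handwheel '[{"tx":0.02,"ty":-0.16,"tz":2,"wx":0,"wy":0,"wz":0.2,"claw":1},{"tx":0.02,"ty":-0.16,"tz":3.5,"wx":0,"wy":0,"wz":0.2,"claw":1},{"tx":0.02,"ty":-0.16,"tz":4.5,"wx":0,"wy":0,"wz":0.2,"claw":1},{"tx":0.02,"ty":-0.16,"tz":4.5,"wx":0,"wy":0,"wz":0.2,"claw":1},{"tx":0.02,"ty":-0.16,"tz":4.5,"wx":0,"wy":0,"wz":0.2,"claw":1}]'
python3 -c "
from h import *
s=sensors.observe();print(s['force'],s['ft_torque'])
plan([.5768,.3075,.180],197.2)"
python3 -m handwheel '[{"tx":0,"ty":0,"tz":0,"wx":0,"wy":0,"wz":0,"claw":0},{"tx":0,"ty":0,"tz":0,"wx":0,"wy":0,"wz":0,"claw":0},{"tx":0,"ty":0,"tz":0,"wx":0,"wy":0,"wz":0,"claw":0},{"tx":0,"ty":0,"tz":0,"wx":0,"wy":0,"wz":0,"claw":0},{"tx":0,"ty":0,"tz":0,"wx":0,"wy":0,"wz":0,"claw":0},{"tx":0,"ty":0,"tz":0,"wx":0,"wy":0,"wz":0,"claw":0}]' 15
python3 -c "
from h import *
s=sensors.observe();print(s['force'],s['ft_torque'],s['width'],s['joints'].round(2))
plan([.5768,.3075,.180],197.2)"
```

```text
clock: 4.53
position: [0.5768, 0.308, 0.1806]
ee_rot: [-0.472, 3.105, 0.001]
force: [-0.4, 0.3, -0.2]
width: 0.999
[-0.43871624  0.31152142 -0.22756977] [ 0.2351629  -0.11251533 -0.00325492]
yaw now -162.72 pos [0.5768 0.308  0.1806] shift [ 0.01 -0.05  0.06] turn [0.02 0.04 0.08]
clock: 5.03
position: [0.5766, 0.3077, 0.1799]
ee_rot: [-0.472, 3.106, 0.0]
force: [-0.4, 0.3, 0.2]
width: 0.612
[-0.35123025  0.34763349  0.17383596] [ 0.12881942 -0.11913212 -0.00488123] 0.6124467461204209 [-0.06  0.68 -0.84  1.52  0.53  1.18  0.87]
yaw now -162.72 pos [0.5766 0.3077 0.1799] shift [-0.02 -0.02 -0.01] turn [-0.    0.01  0.08]
```

```bash
python3 -m handwheel '[{"tx":0,"ty":0,"tz":0,"wx":0,"wy":0,"wz":0,"claw":0},{"tx":0,"ty":0,"tz":0,"wx":0,"wy":0,"wz":0,"claw":0},{"tx":0,"ty":0,"tz":0,"wx":0,"wy":0,"wz":0,"claw":0},{"tx":0,"ty":0,"tz":0,"wx":0,"wy":0,"wz":0,"claw":0},{"tx":0,"ty":0,"tz":0,"wx":0,"wy":0,"wz":0,"claw":0},{"tx":0,"ty":0,"tz":0,"wx":0,"wy":0,"wz":0,"claw":0},{"tx":0,"ty":0,"tz":0,"wx":0,"wy":0,"wz":0,"claw":0},{"tx":0,"ty":0,"tz":0,"wx":0,"wy":0,"wz":0,"claw":0},{"tx":0,"ty":0,"tz":0,"wx":0,"wy":0,"wz":0,"claw":0}]' 15
python3 -c "
from h import *
s=sensors.observe();print(s['force'],s['ft_torque'],s['width'],s['joints'].round(2))
plan([.5768,.3075,.180],197.2)"
```

```text
clock: 5.78
position: [0.5765, 0.3077, 0.1797]
ee_rot: [0.472, -3.106, -0.0]
force: [0.0, -0.4, 0.2]
width: 0.176
[ 0.03074834 -0.37100897  0.17328117] [ 0.16405142 -0.07751555 -0.17275384] 0.17642020008816003 [-0.06  0.68 -0.84  1.52  0.53  1.18  0.87]
yaw now -162.72 pos [0.5765 0.3077 0.1797] shift [-0.02 -0.03 -0.03] turn [ 0.   -0.    0.08]
```

```bash
python3 -m handwheel '[{"tx":0,"ty":0,"tz":0,"wx":0,"wy":0,"wz":0,"claw":0},{"tx":0,"ty":0,"tz":0,"wx":0,"wy":0,"wz":0,"claw":0},{"tx":0,"ty":0,"tz":0,"wx":0,"wy":0,"wz":0,"claw":0}]' 60
python3 -c "
from h import *
s=sensors.observe();print(s['force'],s['ft_torque'],s['width'])
plan([.5768,.3075,.180],197.2)"
python3 -m handwheel '[{"tx":0,"ty":0,"tz":0,"wx":0,"wy":0,"wz":5,"claw":0},{"tx":0,"ty":0,"tz":0,"wx":0,"wy":0,"wz":10,"claw":0}]' 60
python3 -c "
from h import *
s=sensors.observe();print(s['force'],s['ft_torque'],s['width'])
plan([.5768,.3075,.180],197.2)"
```

```text
clock: 6.03
position: [0.5765, 0.3077, 0.1797]
ee_rot: [0.472, -3.106, -0.0]
force: [-0.4, 1.2, 0.3]
width: 0.172
[-0.36669188  1.19017736  0.33889676] [ 0.27505911 -0.1217999  -0.16735647] 0.17156668792054428
yaw now -162.71 pos [0.5765 0.3077 0.1797] shift [-0.02 -0.03 -0.03] turn [0.   0.   0.09]
clock: 6.2
position: [0.5764, 0.3078, 0.1797]
ee_rot: [0.195, -3.135, -0.0]
force: [-0.6, 0.5, -0.3]
width: 0.17
[-0.63135135  0.45228083 -0.33448707] [0.24936028 0.05296442 0.46271761] 0.16983402763102964
yaw now -172.87 pos [0.5764 0.3078 0.1797] shift [-0.03 -0.03 -0.03] turn [ 1.000e-02 -0.000e+00 -1.007e+01]
```

```bash
python3 -m handwheel '[{"tx":0,"ty":0,"tz":0,"wx":0,"wy":0,"wz":7,"claw":0},{"tx":0,"ty":0,"tz":0,"wx":0,"wy":0,"wz":14,"claw":0},{"tx":0,"ty":0,"tz":0,"wx":0,"wy":0,"wz":20,"claw":0},{"tx":0,"ty":0,"tz":0,"wx":0,"wy":0,"wz":26,"claw":0},{"tx":0,"ty":0,"tz":0,"wx":0,"wy":0,"wz":30,"claw":0},{"tx":0,"ty":0,"tz":0,"wx":0,"wy":0,"wz":30,"claw":0},{"tx":0,"ty":0,"tz":0,"wx":0,"wy":0,"wz":30,"claw":0}]' 60
python3 - <<'E'
from h import *
s=sensors.observe();print(s['force'],s['ft_torque'],s['width'],s['joints'].round(2))
plan([.5768,.3075,.180],157.2)
for n in("side","top"):
    im,d=vision.get_image(n)
    z=im[60:200,130:330] if n=="side" else im[120:270,90:290]
    cv2.imwrite(f"pics/{n}3.png",cv2.resize(z,None,fx=3.5,fy=3.5))
E
```

```text
clock: 6.78
position: [0.5765, 0.308, 0.1797]
ee_rot: [0.614, 3.081, 0.0]
force: [0.8, 2.4, -2.8]
width: 0.166
[ 0.81111503  2.41519244 -2.80913209] [ 0.44708716 -0.35501361 -0.11636594] 0.16555760283725107 [-0.15  0.63 -0.68  1.53  0.42  1.13  0.26]
yaw now 157.44 pos [0.5765 0.308  0.1797] shift [-0.05 -0.03 -0.03] turn [0.02 0.01 0.24]
```

View pics/side3.png

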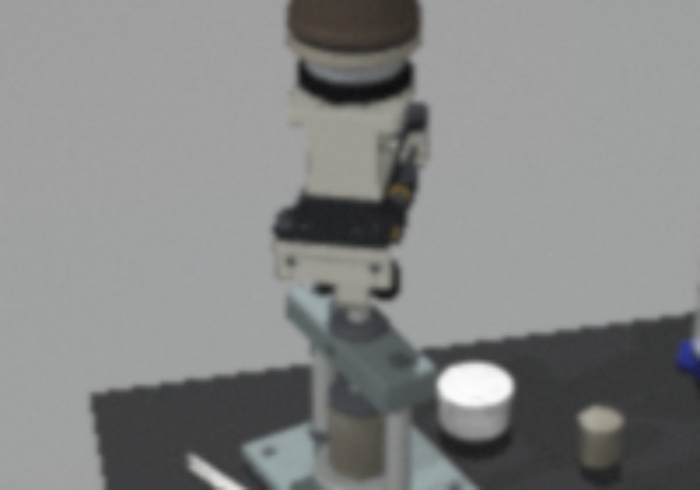

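```bash
cat > chk.py <<'E'
from h import *
s=sensors.observe(); x=R.from_rotvec(s["ee_rot"]).as_matrix()[:,0]; y=np.degrees(np.arctan2(x[1],x[0]))%360
t=s["ft_torque"][2]
print("t %.2f knob deg %.2f tz %.3f f %s w %.3f j7 %.2f"%(s["clock"],197.2-y,t,s["force"].round(1),s["width"],s["joints"][6]))
import sys; sys.exit(1 if t>0.125 else 0)
E
python3 -m handwheel '[{"tx":0,"ty":0,"tz":0,"wx":0,"wy":0,"wz":4,"claw":0},{"tx":0,"ty":0,"tz":0,"wx":0,"wy":0,"wz":8,"claw":0}]' 60 >/dev/null; python3 chk.py
python3 -m handwheel '[{"tx":0,"ty":0,"tz":0,"wx":0,"wy":0,"wz":4,"claw":0},{"tx":0,"ty":0,"tz":0,"wx":0,"wy":0,"wz":8,"claw":0}]' 60 >/dev/null; python3 chk.py
python3 -m handwheel '[{"tx":0,"ty":0,"tz":0,"wx":0,"wy":0,"wz":1.5,"claw":0},{"tx":0,"ty":0,"tz":0,"wx":0,"wy":0,"wz":3,"claw":0}]' 60 >/dev/null; python3 chk.py
python3 -m handwheel '[{"tx":0,"ty":0,"tz":0,"wx":0,"wy":0,"wz":1.5,"claw":0},{"tx":0,"ty":0,"tz":0,"wx":0,"wy":0,"wz":3,"claw":0}]' 60 >/dev/null; python3 chk.py
python3 -m handwheel '[{"tx":0,"ty":0,"tz":0,"wx":0,"wy":0,"wz":0,"claw":0}]' 60 >/dev/null; python3 chk.py
```

```text
t 7.05 knob deg 47.95 tz 0.132 f [ 1.8  2.6 -2.3] w 0.171 j7 0.14
t 7.22 knob deg 55.98 tz 0.101 f [ 2.   1.7 -2.3] w 0.170 j7 0.02
t 7.38 knob deg 58.86 tz 0.092 f [ 1.5  2.9 -3.1] w 0.170 j7 -0.03
t 7.55 knob deg 61.95 tz 0.103 f [ 1.9  4.3 -4. ] w 0.168 j7 -0.08
t 7.63 knob deg 61.98 tz -0.084 f [ 2.7  4.  -4.3] w 0.170 j7 -0.08
```

```bash

python3 -m handwheel '[{"tx":0,"ty":0,"tz":0,"wx":0,"wy":0,"wz":1.5,"claw":0},{"tx":0,"ty":0,"tz":0,"wx":0,"wy":0,"wz":3,"claw":0}]' 60 >/dev/null; python3 chk.py &&
python3 -m handwheel '[{"tx":0,"ty":0,"tz":0,"wx":0,"wy":0,"wz":1.5,"claw":0},{"tx":0,"ty":0,"tz":0,"wx":0,"wy":0,"wz":3,"claw":0}]' 60 >/dev/null; python3 chk.py &&
python3 -m handwheel '[{"tx":0,"ty":0,"tz":0,"wx":0,"wy":0,"wz":1.5,"claw":0},{"tx":0,"ty":0,"tz":0,"wx":0,"wy":0,"wz":3,"claw":0}]' 60 >/dev/null; python3 chk.py
```

```text
t 7.80 knob deg 64.93 tz 0.114 f [ 2.3  4.5 -3.8] w 0.168 j7 -0.12
t 7.97 knob deg 67.94 tz 0.153 f [ 2.3  3.8 -4. ] w 0.170 j7 -0.17
t 7.97 knob deg 67.94 tz 0.153 f [ 2.3  3.8 -4. ] w 0.170 j7 -0.17
```

```bash

python3 -m handwheel '[{"tx":0,"ty":0,"tz":0,"wx":0,"wy":0,"wz":0.5,"claw":0},{"tx":0,"ty":0,"tz":0,"wx":0,"wy":0,"wz":1,"claw":0}]' 60 >/dev/null; python3 chk.py
```

```text
t 8.13 knob deg 68.90 tz 0.047 f [ 3.4  4.6 -4.7] w 0.172 j7 -0.18
```

```bash

python3 -m handwheel '[{"tx":0,"ty":0,"tz":0,"wx":0,"wy":0,"wz":1,"claw":0},{"tx":0,"ty":0,"tz":0,"wx":0,"wy":0,"wz":2,"claw":0}]' 60 >/dev/null; python3 chk.py
```

```text
t 8.30 knob deg 70.91 tz 0.083 f [ 2.8  5.1 -4.6] w 0.173 j7 -0.21
```

```bash

python3 -m handwheel '[{"tx":0,"ty":0,"tz":0,"wx":0,"wy":0,"wz":1,"claw":0},{"tx":0,"ty":0,"tz":0,"wx":0,"wy":0,"wz":2,"claw":0}]' 60 >/dev/null; python3 chk.py
```

```text
t 8.47 knob deg 72.92 tz 0.134 f [ 2.8  5.  -4.1] w 0.169 j7 -0.24
```

```bash
sed -i 's/t>0.125/t>0.15/' chk.py
python3 -m handwheel '[{"tx":0,"ty":0,"tz":0,"wx":0,"wy":0,"wz":1,"claw":0},{"tx":0,"ty":0,"tz":0,"wx":0,"wy":0,"wz":2,"claw":0}]' 60 >/dev/null; python3 chk.py &&
python3 -m handwheel '[{"tx":0,"ty":0,"tz":0,"wx":0,"wy":0,"wz":1,"claw":0},{"tx":0,"ty":0,"tz":0,"wx":0,"wy":0,"wz":2,"claw":0}]' 60 >/dev/null && python3 chk.py &&
python3 -m handwheel '[{"tx":0,"ty":0,"tz":0,"wx":0,"wy":0,"wz":1,"claw":0},{"tx":0,"ty":0,"tz":0,"wx":0,"wy":0,"wz":2,"claw":0}]' 60 >/dev/null && python3 chk.py &&
python3 -m handwheel '[{"tx":0,"ty":0,"tz":0,"wx":0,"wy":0,"wz":1,"claw":0},{"tx":0,"ty":0,"tz":0,"wx":0,"wy":0,"wz":2,"claw":0}]' 60 >/dev/null && python3 chk.py &&
python3 -m handwheel '[{"tx":0,"ty":0,"tz":0,"wx":0,"wy":0,"wz":1,"claw":0},{"tx":0,"ty":0,"tz":0,"wx":0,"wy":0,"wz":2,"claw":0}]' 60 >/dev/null && python3 chk.py &&
python3 -m handwheel '[{"tx":0,"ty":0,"tz":0,"wx":0,"wy":0,"wz":1,"claw":0},{"tx":0,"ty":0,"tz":0,"wx":0,"wy":0,"wz":2,"claw":0}]' 60 >/dev/null && python3 chk.py
```

```text
t 8.63 knob deg 74.92 tz 0.088 f [ 3.5  4.  -3.8] w 0.167 j7 -0.27
t 8.80 knob deg 76.91 tz 0.109 f [ 3.5  4.9 -4. ] w 0.172 j7 -0.30
t 8.97 knob deg 78.91 tz 0.079 f [ 3.2  4.1 -4.4] w 0.172 j7 -0.34
t 9.13 knob deg 80.91 tz 0.134 f [ 3.8  4.  -4.6] w 0.168 j7 -0.37
t 9.30 knob deg 82.92 tz 0.124 f [ 3.2  5.3 -4.6] w 0.171 j7 -0.40
t 9.47 knob deg 84.92 tz 0.099 f [ 4.7  4.  -4. ] w 0.174 j7 -0.43
```

```bash

python3 -m handwheel '[{"tx":0,"ty":0,"tz":0,"wx":0,"wy":0,"wz":1,"claw":0},{"tx":0,"ty":0,"tz":0,"wx":0,"wy":0,"wz":2,"claw":0}]' 60 >/dev/null; python3 chk.py &&
python3 -m handwheel '[{"tx":0,"ty":0,"tz":0,"wx":0,"wy":0,"wz":1,"claw":0},{"tx":0,"ty":0,"tz":0,"wx":0,"wy":0,"wz":2,"claw":0}]' 60 >/dev/null && python3 chk.py &&
python3 -m handwheel '[{"tx":0,"ty":0,"tz":0,"wx":0,"wy":0,"wz":1,"claw":0},{"tx":0,"ty":0,"tz":0,"wx":0,"wy":0,"wz":2,"claw":0}]' 60 >/dev/null && python3 chk.py &&
python3 -m handwheel '[{"tx":0,"ty":0,"tz":0,"wx":0,"wy":0,"wz":1,"claw":0},{"tx":0,"ty":0,"tz":0,"wx":0,"wy":0,"wz":2,"claw":0}]' 60 >/dev/null && python3 chk.py &&
python3 -m handwheel '[{"tx":0,"ty":0,"tz":0,"wx":0,"wy":0,"wz":1,"claw":0},{"tx":0,"ty":0,"tz":0,"wx":0,"wy":0,"wz":2,"claw":0}]' 60 >/dev/null && python3 chk.py &&
python3 -m handwheel '[{"tx":0,"ty":0,"tz":0,"wx":0,"wy":0,"wz":1,"claw":0},{"tx":0,"ty":0,"tz":0,"wx":0,"wy":0,"wz":2,"claw":0}]' 60 >/dev/null && python3 chk.py
```

```text
t 9.63 knob deg 86.92 tz 0.123 f [ 3.5  4.2 -4.5] w 0.168 j7 -0.46
t 9.80 knob deg 88.91 tz 0.101 f [ 3.7  4.6 -5.1] w 0.172 j7 -0.49
t 9.97 knob deg 90.92 tz 0.095 f [ 2.2  4.4 -4.4] w 0.169 j7 -0.52
t 10.13 knob deg 92.92 tz 0.096 f [ 3.   4.3 -4.7] w 0.174 j7 -0.55
t 10.30 knob deg 94.92 tz 0.101 f [ 2.7  4.8 -4.5] w 0.171 j7 -0.58
t 10.47 knob deg 96.92 tz 0.120 f [ 3.2  4.4 -4.9] w 0.170 j7 -0.61
```

```bash

python3 -m handwheel '[{"tx":0,"ty":0,"tz":0,"wx":0,"wy":0,"wz":1,"claw":0},{"tx":0,"ty":0,"tz":0,"wx":0,"wy":0,"wz":2,"claw":0}]' 60 >/dev/null; python3 chk.py &&
python3 -m handwheel '[{"tx":0,"ty":0,"tz":0,"wx":0,"wy":0,"wz":1,"claw":0},{"tx":0,"ty":0,"tz":0,"wx":0,"wy":0,"wz":2,"claw":0}]' 60 >/dev/null && python3 chk.py &&
python3 -m handwheel '[{"tx":0,"ty":0,"tz":0,"wx":0,"wy":0,"wz":1,"claw":0},{"tx":0,"ty":0,"tz":0,"wx":0,"wy":0,"wz":2,"claw":0}]' 60 >/dev/null && python3 chk.py &&
python3 -m handwheel '[{"tx":0,"ty":0,"tz":0,"wx":0,"wy":0,"wz":1,"claw":0},{"tx":0,"ty":0,"tz":0,"wx":0,"wy":0,"wz":2,"claw":0}]' 60 >/dev/null && python3 chk.py &&
python3 -m handwheel '[{"tx":0,"ty":0,"tz":0,"wx":0,"wy":0,"wz":1,"claw":0},{"tx":0,"ty":0,"tz":0,"wx":0,"wy":0,"wz":2,"claw":0}]' 60 >/dev/null && python3 chk.py &&
python3 -m handwheel '[{"tx":0,"ty":0,"tz":0,"wx":0,"wy":0,"wz":1,"claw":0},{"tx":0,"ty":0,"tz":0,"wx":0,"wy":0,"wz":2,"claw":0}]' 60 >/dev/null && python3 chk.py
```

```text
t 10.63 knob deg 98.92 tz 0.121 f [ 4.   5.2 -4.4] w 0.172 j7 -0.64
t 10.80 knob deg 100.92 tz 0.112 f [ 4.4  4.5 -5.1] w 0.169 j7 -0.67
t 10.97 knob deg 102.92 tz 0.080 f [ 4.2  5.1 -6.1] w 0.168 j7 -0.70
t 11.13 knob deg 104.92 tz 0.077 f [ 4.2  4.9 -5.7] w 0.169 j7 -0.73
t 11.30 knob deg 106.92 tz 0.135 f [ 4.6  5.4 -4.8] w 0.173 j7 -0.76
t 11.47 knob deg 108.92 tz 0.193 f [ 4.3  4.8 -4.9] w 0.170 j7 -0.79
```

```bash

python3 -m handwheel '[{"tx":0,"ty":0,"tz":0,"wx":0,"wy":0,"wz":0,"claw":0}]' 60 >/dev/null; python3 chk.py
python3 -m handwheel '[{"tx":0,"ty":0,"tz":0,"wx":0,"wy":0,"wz":0,"claw":0}]' 60 >/dev/null; python3 chk.py
python3 -m handwheel '[{"tx":0,"ty":0,"tz":0,"wx":0,"wy":0,"wz":0,"claw":0}]' 60 >/dev/null; python3 chk.py
```

```text
t 11.55 knob deg 108.93 tz 0.014 f [ 3.4  5.  -5.2] w 0.167 j7 -0.80
t 11.63 knob deg 108.88 tz -0.009 f [ 4.3  4.7 -5.2] w 0.170 j7 -0.79
t 11.72 knob deg 108.88 tz 0.012 f [ 3.9  4.4 -5.1] w 0.173 j7 -0.79
```

Contact began at about 106°. The turning torque rose from 0.08 to 0.135 to 0.193 N m, so about 22–25 N. The rest reading agrees, so I release: ease the grip first, then open.

```bash

python3 -m handwheel '[{"tx":0,"ty":0,"tz":0,"wx":0,"wy":0,"wz":0,"claw":0},{"tx":0,"ty":0,"tz":0,"wx":0,"wy":0,"wz":0,"claw":0}]' 10 >/dev/null; python3 chk.py
python3 -m handwheel '[{"tx":0,"ty":0,"tz":0,"wx":0,"wy":0,"wz":0,"claw":0.3},{"tx":0,"ty":0,"tz":0,"wx":0,"wy":0,"wz":0,"claw":0.7},{"tx":0,"ty":0,"tz":0,"wx":0,"wy":0,"wz":0,"claw":0.7},{"tx":0,"ty":0,"tz":0,"wx":0,"wy":0,"wz":0,"claw":0.7},{"tx":0,"ty":0,"tz":0,"wx":0,"wy":0,"wz":0,"claw":0.7},{"tx":0,"ty":0,"tz":0,"wx":0,"wy":0,"wz":0,"claw":0.7},{"tx":0,"ty":0,"tz":0,"wx":0,"wy":0,"wz":0,"claw":0.7},{"tx":0,"ty":0,"tz":0,"wx":0,"wy":0,"wz":0,"claw":0.7}]' 10; python3 chk.py
```

```text
t 11.88 knob deg 108.88 tz 0.027 f [ 3.9  3.2 -4.1] w 0.174 j7 -0.79
clock: 12.55
position: [0.5765, 0.3076, 0.1797]
ee_rot: [2.254, 2.188, -0.0]
force: [-0.7, -0.1, 0.6]
width: 0.68
t 12.55 knob deg 108.92 tz 0.043 f [-0.7 -0.1  0.6] w 0.680 j7 -0.79
```

```bash

python3 -m handwheel '[{"tx":0,"ty":0,"tz":-2,"wx":0,"wy":0,"wz":0,"claw":0.7},{"tx":0,"ty":0,"tz":-5,"wx":0,"wy":0,"wz":0,"claw":0.7},{"tx":0,"ty":0,"tz":-9,"wx":0,"wy":0,"wz":0,"claw":0.7},{"tx":0,"ty":0,"tz":-13,"wx":0,"wy":0,"wz":0,"claw":0.7},{"tx":0,"ty":0,"tz":-16,"wx":0,"wy":0,"wz":0,"claw":0.7},{"tx":0,"ty":0,"tz":-16,"wx":0,"wy":0,"wz":0,"claw":0.7}]' 10; python3 chk.py
python3 - <<'E'
from h import *
plan([.45,.02,.36],88.3)
n="side"
im,d=vision.get_image(n); im0=cv2.imread("pics/side0.png"); m=cam(n)
z=np.hstack([im0[120:230,170:310],im[120:230,170:310]])
cv2.imwrite("pics/side4.png",cv2.resize(z,None,fx=2.8,fy=2.8,interpolation=cv2.INTER_CUBIC))
vv,uu=np.nonzero(d>0);P=pts(m,np.c_[uu,vv],d[vv,uu])
k=(np.hypot(P[:,0]-.5768,P[:,1]-.3075)<.04)&(P[:,2]>.17)&(P[:,2]<.21)
q=P[k][:,:2].astype(np.float32)*1000;print(k.sum(),cv2.minAreaRect(q),P[k].max(0))
E
```

```text
clock: 13.05
position: [0.5782, 0.3095, 0.3475]
ee_rot: [2.253, 2.186, 0.017]
force: [0.2, -0.2, 0.3]
width: 0.701
t 13.05 knob deg 108.92 tz 0.006 f [ 0.2 -0.2  0.3] w 0.701 j7 -0.74
yaw now 88.28 pos [0.5782 0.3095 0.3475] shift [-29.31 -11.93  -1.54] turn [ 0.51 -0.36 -0.02]
153 ((577.3995971679688, 304.35345458984375), (57.3618049621582, 16.53321075439453), 89.9188003540039) [0.58567675 0.33304072 0.20058254]
```

View pics/side4.png

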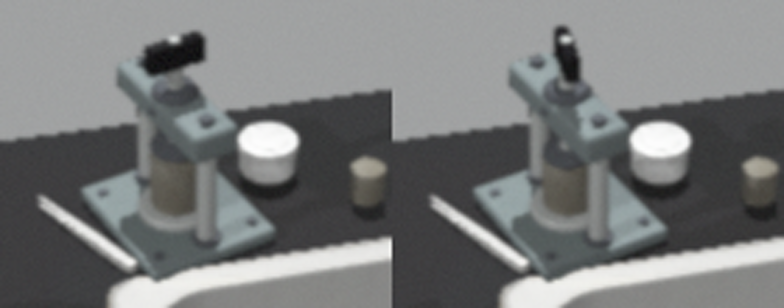

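The right half shows the bar turned about 107–109°, the pad down on the core, and the core, tin and tweezers where they were. I move aside to measure the bar's yaw from above.

```bash

python3 -m handwheel '[{"tx":-29,"ty":-12,"tz":-2,"wx":0,"wy":0,"wz":0,"claw":0.7},{"tx":-29,"ty":-12,"tz":-2,"wx":0,"wy":0,"wz":0,"claw":0.7},{"tx":-29,"ty":-12,"tz":-2,"wx":0,"wy":0,"wz":0,"claw":0.7},{"tx":-29,"ty":-12,"tz":-2,"wx":0,"wy":0,"wz":0,"claw":0.7},{"tx":-29,"ty":-12,"tz":-2,"wx":0,"wy":0,"wz":0,"claw":0.7},{"tx":-29,"ty":-12,"tz":-2,"wx":0,"wy":0,"wz":0,"claw":0.7},{"tx":-29,"ty":-12,"tz":-2,"wx":0,"wy":0,"wz":0,"claw":0.7},{"tx":-29,"ty":-12,"tz":-2,"wx":0,"wy":0,"wz":0,"claw":0.7},{"tx":-29,"ty":-12,"tz":-2,"wx":0,"wy":0,"wz":0,"claw":0.7},{"tx":-29,"ty":-12,"tz":-2,"wx":0,"wy":0,"wz":0,"claw":0.7}]' 10
python3 - <<'E'
from h import *
for n in("top","side"):
  im,d=vision.get_image(n);m=cam(n); cv2.imwrite(f"pics/{n}5.png",im)
  vv,uu=np.nonzero(d>0);P=pts(m,np.c_[uu,vv],d[vv,uu])
  k=(np.hypot(P[:,0]-.5768,P[:,1]-.3075)<.04)&(P[:,2]>.19)&(P[:,2]<.21)
  q=P[k][:,:2].astype(np.float32)*1000;w,v=np.linalg.eigh(np.cov(q.T));e=v[:,1]
  print(n,k.sum(),cv2.minAreaRect(q),"pca",np.degrees(np.arctan2(e[1],e[0]))%180)
  for l in("moisture_tin","stone_core","tweezers","tin_lid","beaker"):
    a=nets.cut_out(l,n); print(n,l,[(r["uv"],round(r["score"],2)) for r in a[:2]])
E
```

```text
clock: 13.93
position: [0.4472, 0.02, 0.3593]
ee_rot: [-2.258, -2.184, 0.001]
force: [0.0, 0.6, -0.2]
width: 0.698
top 224 ((576.7247314453125, 307.19268798828125), (16.620281219482422, 54.365806579589844), 1.3499858379364014) pca 87.52191307833269
top moisture_tin [([154.2, 158.6], 0.62)]
top stone_core [([184.8, 129.1], 0.59)]
top tweezers [([177.0, 206.0], 0.63)]
top tin_lid [([272.8, 268.3], 0.77)]
top beaker []
side 93 ((577.4609985351562, 304.6592102050781), (52.86856460571289, 16.575580596923828), 85.8176040649414) pca 89.14415748897916
side moisture_tin [([263.4, 171.2], 0.57)]
side stone_core [([299.1, 184.9], 0.57), ([230.9, 186.1], 0.52)]
side tweezers [([204.7, 206.3], 0.76), ([208.9, 309.2], 0.22)]
side tin_lid [([191.5, 272.3], 0.68)]
side beaker [([204.2, 206.7], 0.75), ([209.2, 313.4], 0.72)]
```

View pics/top5.png

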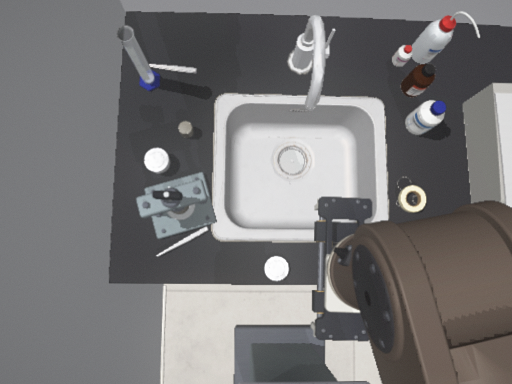

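The top picture shows the bar at about (166,195), the tin at (157,160), the lid at (276,268) and the tweezers at (183,241), all as before. The bar's yaw is about 88°, against 88.3° at release, so the knob stayed put. I hand the job in.

```bash
python3 -c "
from h import *
print(arm.sign_off())"
```

```text
the job is handed in; nothing more can be done
None
```

I broke the knob loose, turned it down onto the core and left it finger-tight by my torque readings. The job is handed in; it reports no verdict, so the result is unconfirmed.

**What I did:** I gripped the bar at 60 N and twisted it loose clockwise (0.46 N m measured 10° into the twist). I turned it on in 2–3° steps without re-gripping, stopped at about 109° (1.9 rad), eased the grip, let go and moved clear at about 14 s.

**Contact and clamping force:**
- Turning torque was about 0.10 N m while the knob was free. It rose to 0.135 and then 0.193 N m from about 106°, which means roughly 22–25 N on the core.
- The readings at rest agreed with that: about 0.01 N m, against −0.08 before contact.
- Torque readings scattered by about 0.03 N m, with one early free reading of 0.153. The force is therefore good to several newtons only.

**Last camera checks:**
- The bar's yaw measured 87.5° from above, against 88.3° at release, so the knob stayed put. The side camera gave 86–89°.
- The core, tin, tin lid and tweezers looked where they stood.
- I did not check the beaker properly at the end. The arm hid it from the top camera, and the side camera's first match for it was really the tweezers; the second fits its place. The arm passed well above it.

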